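Line up core tiles in the gluing jig and close the keeper

TASK

In the gluing jig, nudge the three loose foam-core tiles flat along the board into one straight row, flush against the back fence, tight against each other and against the end stop. Then swing the keeper lever in until it lies square across the open end of the row, with your hand off the tiles, leaning on it firmly (10 to 15 N at the handle) so that it squeezes the row up against the stop, and let go. Do not crush the foam cores (keep every push under 60 N) or shift the other loose things lying about.

Things in the scene. Friction and masses are not known exactly. Their poses are not given: they have to be found in the camera images.
- jig: Gluing jig, fixed to the bench: a grey board 12 mm thick, its top at z 12 mm in this frame, x -105 to +125 and y -270 to +210 mm; origin at bench height. Back fence at its far side, end stop at the row's +y end, keeper lever at the -y end. A tight row of three tiles fills x -18 to +70, y -79 to +185 mm.
- fence (a point): Middle of the back fence's working face, at its top edge: x +70, y 0, z +24 mm in the jig's frame; the face is the plane x = +70 mm, looking to -x. The fence is a fixed aluminium bar 16 mm wide, standing 12 mm above the board, from y -200 to +205 mm.
- stop: End stop of the jig, a fixed aluminium bar across the board, 135 mm along x, 18 mm along y, standing 20 mm above the board. Origin at the centre of its underside on the board; its working face, looking to the jig's -y, lies 9 mm from the origin, at y = +185 mm in the jig's frame.
- keeper (a joint): Keeper lever angle, rad, about an upright hinge: 0 = points along the jig's -y (open, behind the fence), grows clockwise from above, pi/2 = along the jig's -x, square across the row's open end. Range -0.5 to 1.75, no spring; stays where left (0.2 N m friction). At pi/2 its face is 1 mm off the end of a tight row, so leaning slightly beyond square presses the end tile.
- keeper_hinge (a point): Point on the keeper's hinge axis, at the board's top, at x +100, y -87 mm in the jig's frame (behind the fence; the lever passes over the fence).
- keeper_handle (a point): Middle of the keeper's handle: an upright black round peg 16 mm across, 95 mm from the hinge axis, from 42 to 86 mm above the bench; this point is at 68 mm. The lever under it is a steel bar 14 mm wide, reaching 108 mm from the hinge axis, from 26 to 42 mm above the bench.
- tile1: One of three alike square tiles of ply with a white foam core, 88 x 88 mm and 24 mm thick, 0.11 kg or so, too wide for the gripper; it lies flat and loose on the jig's board. Origin at the centre of its underside; x and y along its edges, z up. Any order in the row will do.
- tile2: One of three alike square tiles of ply with a white foam core, 88 x 88 mm and 24 mm thick, 0.11 kg or so, too wide for the gripper; it lies flat and loose on the jig's board. Origin at the centre of its underside; x and y along its edges, z up. Any order in the row will do.
- tile3: One of three alike square tiles of ply with a white foam core, 88 x 88 mm and 24 mm thick, 0.11 kg or so, too wide for the gripper; it lies flat and loose on the jig's board. Origin at the centre of its underside; x and y along its edges, z up. Any order in the row will do.
- tub: Bystander: closed white filler tub, 114 mm across, 85 mm high, behind the jig; origin at the centre of its underside.
- cup: Bystander: grey mixing cup, 68 mm across, 60 mm high, beyond the end stop; origin at the centre of its underside.
- tape: Bystander: roll of paper tape lying flat, 96 mm across, 25 mm high, behind the fence; origin at the centre of its underside.
- brush: Bystander: flat brush lying on the bench beyond the board's -y end; long axis along its x.
- sander: Bystander: cork sanding block 55 x 35 x 28 mm on the jig's board, near its -y end; origin at the centre of its underside.
- weight: Bystander: steel weight 50 x 70 x 30 mm on the bench behind the jig's -y end; origin at the centre of its underside.

How it is judged:
By the outcome, as a careful person would: the job done as asked, in the order asked, and still so for the second after the job is handed in, with the robot touching nothing.
It also fails if it takes over 72 s, if anything falls off the work surface, if the arm or the gripper's body presses on something with over 40 N, if the wrist force passes 120 N, or if a joint passes its speed limit or range.

ROBOT

A 6-joint arm with a two-finger parallel gripper is mounted at the origin on the work surface. World frame = base frame: x ahead of the robot, y to its left, z up, the work surface at z = 0. Lengths are in m, angles in rad, forces in N, time in s.
With the tool pointing down it reaches from about 0.35 to 0.775 m from the base axis. Payload 7.3 kg.
Tool frame: the origin (TCP) lies on the centre line of the jaws, within the pads' length; the fingertips stand tip_reach ahead of it and the grasp point (between the pads) lies 6 mm ahead of it (tip_reach is the distance from the TCP to the fingertips, in m); x points along the fingers, y is the direction in which the jaws open and shut, and the axes are right-handed (so a half turn about x gives the same grasp; the last joint's range is limited). The gripper opens to 92 mm and grips with 3 to 60 N. Pads are 19 mm wide; open, the fingers measure 130 mm over their backs; the gripper's body (75 mm by 190 mm) begins 47 mm behind the grasp point.
Start: joints at [0.959, 0.342, 1.524, -0, 1.275, -0.146], TCP at [0.236, 0.469, 0.252] pointing down, gripper open.
Joint ranges: [-2.53, 2.53], [-0.77, 2.02], [0.04, 2.7], [-1, 4.14], [0.28, 2.66], [-3.11, 3.11]. Speed limits (rad/s): [2.57, 2.57, 3.14, 3.14, 3.14, 3.14].

INTERFACE

Orientations are given as [roll, pitch, yaw] about the fixed x, y, z axes, in that order (R = Rz(yaw) Ry(pitch) Rx(roll)).
In Python, from cell import observe, read_camera, get_calibration, hand_in, tip_reach gives the robot as it stands. The module is installed in compiled form; this text tells all that it offers.
- The arm moves only by the shell command python3 -m crank 'ROWS' [FORCE]. ROWS is JSON, a list of rows, each an object of numbers: "fingers": the opening, from -1 (shut) to 1 (fully open); "tx", "ty", "tz": the shift along the tool's x, y, z in units of 40 mm (1.0 is 40 mm); "roll": the turn about the tool's x in units of 10 degrees (1.0 is 10 degrees). In form: [{"fingers": .., "tx": .., "ty": .., "tz": .., "roll": ..}, ...]. A call has exactly 8 rows; each row is the pose to reach, as a shift and turn from the pose commanded when the call began, along the tool's axes at that moment; what a row does not reach only later rows make up. A row lasts 1/8 s, in which the tool goes at most 62.5 mm and 10.7 degrees, less where a joint would pass 70% of its speed; a pose out of reach is approached as far as the arm can. A call with a gripper value outside its range is refused whole. The fingers move at their own pace and stop on an object; FORCE is the grip in N (left out, the last holds). Time passes only in rows, so rows that repeat a pose let the fingers close, or fill a call up. It gives the time, the measured TCP pose, the force and the opening at its end, in the units of the state.
- observe(): the state, without advancing time (a new reading comes with each control period).
- read_camera(name): name is "scene" or "top"; returns (picture, depth): 420x560x3 uint8, red, green, blue; 420x560 float32, m along the optical axis (not along the pixel's ray), 0 where there is no reading.
- get_calibration(name): a dict with "vertical_fov" (degrees; the focal length in pixels is half the picture's height over the tangent of half this angle, whatever the lens; pixels are square), "cx", "cy" (the principal point, pixels), "dist_coeffs" ([k1, k2, p1, p2, k3] as OpenCV has them; the pictures are not rectified), "pose" (4x4, takes a point from camera to world coordinates). Camera axes: x right, y down, z forward; pixel columns grow to the right and rows downward; lengths in m; the calibration is good to about 2 mm. A picture is of the moment at which its call begins. get_calibration takes no time and is no camera call.
- hand_in(): hands the job in, once; it reports no verdict.
The state is a dict: "time": time; "qpos": joint angles; "qvel": joint speeds; "joint_efforts": joint torques, N m; "tool_pos": TCP position; "tool_rot": TCP orientation; "contact_force": force on the tool from outside, world axes, zero at the start; "torque": the same for the moment, N m; "opening": finger opening in m.
Only numpy, scipy, OpenCV 4.12 (cv2) and the standard library are available. Lean on these libraries where they do the work, as an engineer would, in place of code of your own. Each camera call takes 0.05 s, during which the arm holds its last target. There are 200 camera calls.

## Working session

There is one attempt and no reset: what is moved stays moved. The work goes in short steps, Python scripts to look and compute and a shell command to move; the robot and the scene stay as the last step left them, time stands still between calls to the robot, and variables do not carry over. Pictures are saved under pics/ and viewed, about 8 in all and at most 12, crops included, and the job is handed in when it is done.

```bash
mkdir -p pics
cat > h.py <<'E'
import numpy as np, cv2
from cell import *
def snap(n,f=None):
    p,d=read_camera(n)
    if f: cv2.imwrite(f'pics/{f}.png',cv2.cvtColor(p,cv2.COLOR_RGB2BGR))
    return p,d
def K(n):
    c=get_calibration(n); f=210/np.tan(np.radians(c['vertical_fov'])/2)
    return np.array([[f,0,c['cx']],[0,f,c['cy']],[0,0,1]]),np.array(c['dist_coeffs'],float),np.array(c['pose'])
def ray(n,uv,z):
    k,d,P=K(n); q=cv2.undistortPoints(np.array(uv,float).reshape(-1,1,2),k,d).reshape(-1,2)
    r=np.c_[q,np.ones(len(q))]@P[:3,:3].T; o=P[:3,3]
    return o+r*((z-o[2])/r[:,2])[:,None]
def proj(n,X):
    k,d,P=K(n); R=P[:3,:3].T
    return cv2.projectPoints(np.array(X,float).reshape(-1,3),cv2.Rodrigues(R)[0],-R@P[:3,3],k,d)[0].reshape(-1,2)
def cloud(n,d):
    k,ds,P=K(n); v,u=np.mgrid[:420,:560]
    q=cv2.undistortPoints(np.c_[u.ravel(),v.ravel()].astype(float).reshape(-1,1,2),k,ds).reshape(-1,2)
    z=d.ravel(); X=np.c_[q*z[:,None],z]@P[:3,:3].T+P[:3,3]
    X[z==0]=np.nan
    return X.reshape(420,560,3)
E
python3 - <<'E'
from h import *
for n in('top','scene'):
    snap(n,n+'0'); print(n,get_calibration(n))
print(observe(),tip_reach)
E
```

```text
top {'vertical_fov': 43.02826481843631, 'cx': 279.24197167381266, 'cy': 219.525102354897, 'dist_coeffs': array([-0.03411649,  0.        ,  0.        ,  0.        ,  0.        ]), 'pose': array([[ 0.01329442, -0.9974236 ,  0.07049406,  0.48093414],
       [-0.99978728, -0.01437147, -0.01479346, -0.00686021],
       [ 0.01576845, -0.07028239, -0.9974025 ,  1.38867439],
       [ 0.        ,  0.        ,  0.        ,  1.        ]])}
scene {'vertical_fov': 42.988811004592044, 'cx': 284.5842921977721, 'cy': 211.98127614043483, 'dist_coeffs': array([-0.15763176,  0.        ,  0.        ,  0.        ,  0.        ]), 'pose': array([[-1.91082382e-01,  7.15198817e-01, -6.72293221e-01,
         1.42976605e+00],
       [ 9.81573890e-01,  1.38898233e-01, -1.31224922e-01,
         1.41754223e-01],
       [-4.71568293e-04, -6.84980243e-01, -7.28561490e-01,
         1.00410218e+00],
       [ 0.00000000e+00,  0.00000000e+00,  0.00000000e+00,
         1.00000000e+00]])}
{'time': 0.1, 'qpos': array([ 9.58996483e-01,  3.42643206e-01,  1.52487788e+00, -1.98587138e-06,
        1.27541414e+00, -1.45970796e-01]), 'qvel': array([ 0.00036033, -0.00027061, -0.00235756, -0.00060007,  0.00067524,
        0.00181436]), 'joint_efforts': array([ 1.49143874e-03, -4.32007456e+01, -2.44693869e+01,  7.19595887e-02,
        5.27115364e-02, -6.69877636e-05]), 'tool_pos': array([0.23559534, 0.4688175 , 0.25113477]), 'tool_rot': array([-1.71535261,  1.56945375, -2.18118108]), 'contact_force': array([0.5143833 , 0.93540993, 1.0390451 ]), 'torque': array([-0.03093238,  0.01032162,  0.00124111]), 'opening': 0.09185099636764385} 0.025
```

View pics/top0.png

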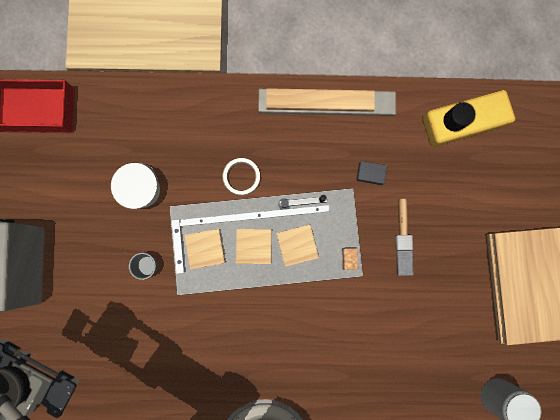

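View pics/scene0.png

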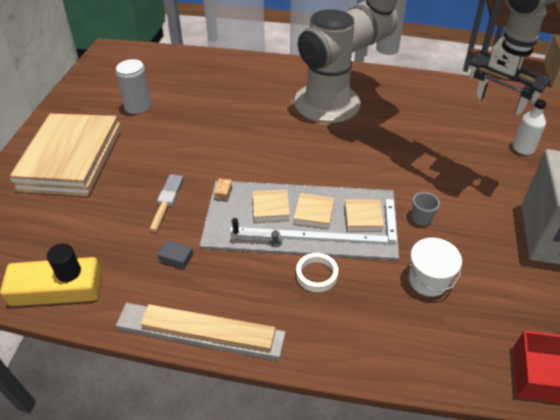

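The top view shows the jig at corners (171,207), (352,190), (362,275) and (178,294). The tiles are at about (205,249), (254,246) and (298,245), the hinge at (284,203), the handle at (323,199) and the sander at (350,258). The scene view agrees. Next I'll measure them.

```bash
cat > m.py <<'E'
from h import *
def poly(n,mask,z,minA):
    out=[]
    for c in cv2.findContours(mask.astype(np.uint8),cv2.RETR_EXTERNAL,cv2.CHAIN_APPROX_NONE)[0]:
        if cv2.contourArea(c)<minA: continue
        X=ray(n,c.reshape(-1,2),z)[:,:2]
        r=cv2.minAreaRect((X*1000).astype(np.float32)); out.append((r,c))
    return out
def jigfit(n,p):
    # board mask -> quad corners
    hsv=cv2.cvtColor(p,cv2.COLOR_RGB2HSV); 
    return hsv
E
python3 - <<'E'
from m import *
for n in('top','scene'):
    p,d=snap(n); hsv=cv2.cvtColor(p,cv2.COLOR_RGB2HSV); C=cloud(n,d)
    roi=np.zeros((420,560),np.uint8)
    q=[(165,200),(356,183),(368,281),(172,300)] if n=='top' else [(212,176),(404,182),(404,262),(196,258)]
    cv2.fillConvexPoly(roi,np.array(q),1); roi=roi>0
    g=roi&(hsv[...,1]<70)&(hsv[...,2]>70)
    g=cv2.morphologyEx(g.astype(np.uint8),cv2.MORPH_CLOSE,np.ones((3,3)))
    w=roi&(hsv[...,1]>70)&(hsv[...,2]>150)
    for r,c in poly(n,g,.012,5000): print(n,'board',np.round(r[0],1),np.round(r[1],1),round(r[2],1)); print(cv2.boxPoints(r).round(1).tolist())
    w=cv2.morphologyEx(w.astype(np.uint8),cv2.MORPH_OPEN,np.ones((3,3)))
    for r,c in poly(n,w,.036,100):
        m=np.zeros((420,560),np.uint8);cv2.drawContours(m,[c],-1,1,-1);m=cv2.erode(m,np.ones((5,5)))>0
        print(n,'wood',np.round(r[0],1),np.round(r[1],1),round(r[2],1),'z med',np.nanmedian(C[m][:,2]).round(4), np.nanmedian(C[m],axis=0).round(4))
    # white/aluminium and black stuff
    cp=[(284,203),(323,199),(320,209),(259,215),(177,262),(177,229)] if n=='top' else [(276,236),(235,226)]
    for u,v in cp: print((u,v),C[v,u].round(4),p[v,u])
E
python3 - <<'E'
import cv2
a=cv2.imread('pics/top0.png')[180:305,160:375]; cv2.imwrite('pics/c1.png',cv2.resize(a,None,fx=3.7,fy=3.7,interpolation=cv2.INTER_CUBIC))
E
```

```text
top board [522.8   7.5] [229.9 480.2] 6.5
[[381.29998779296875, 233.0], [435.8999938964844, -244.10000610351562], [664.2999877929688, -218.0], [609.7000122070312, 259.1000061035156]]
top wood [ 478.7 -209.3] [50.9 33.2] 0.3 z med 0.04 [ 0.4787 -0.2094  0.04  ]
top wood [508.4  38.7] [86.2 86.2] 0.8 z med 0.0365 [0.5081 0.0383 0.0365]
top wood [500.2 162.5] [88.7 89. ] 10.6 z med 0.0364 [0.4994 0.1625 0.0364]
top wood [512.2 -73.3] [88.  88.2] 14.8 z med 0.0363 [ 0.5123 -0.073   0.0363]
(284, 203) [ 0.6184 -0.0384  0.0412] [102 100 105]
(323, 199) [ 0.6248 -0.1329  0.0893] [61 60 60]
(320, 209) [ 0.6063 -0.132   0.0211] [244 247 245]
(259, 215) [0.5878 0.0249 0.0304] [88 89 93]
(177, 262) [0.4652 0.2302 0.0351] [138 139 142]
(177, 229) [0.5487 0.2324 0.0351] [106 106 108]
scene board [533.1   8. ] [256.9 482.3] 6.5
[[378.1000061035156, 233.0], [432.79998779296875, -246.1999969482422], [688.0, -217.10000610351562], [633.4000244140625, 262.20001220703125]]
scene wood [501.3 161.1] [89.1 89.2] 10.9 z med 0.0367 [0.5043 0.1611 0.0367]
scene wood [508.5  37.8] [88.6 91.8] 89.9 z med 0.0372 [0.5111 0.0381 0.0372]
scene wood [512.1 -74.1] [91.6 88. ] 13.4 z med 0.0373 [ 0.5147 -0.0743  0.0373]
scene wood [ 474.2 -209.8] [61.2 37. ] 3.9 z med 0.04 [ 0.4777 -0.2082  0.04  ]
(276, 236) [ 0.6266 -0.0357  0.0466] [81 80 85]
(235, 226) [ 0.6343 -0.1322  0.0699] [20 19 21]
```

View pics/c1.png

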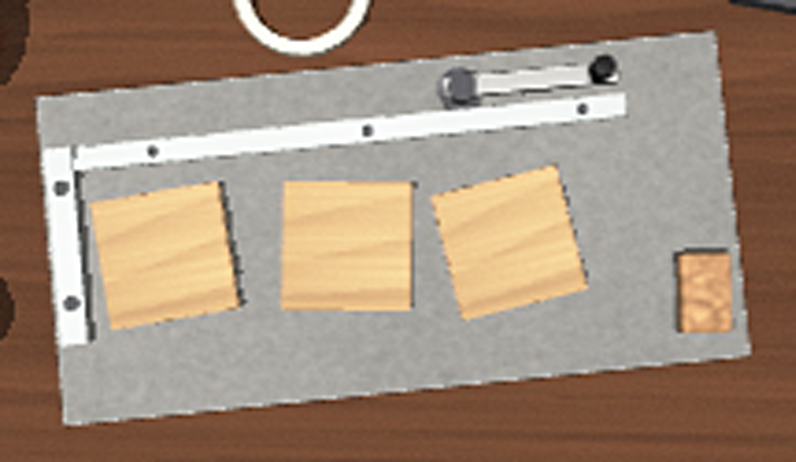

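```bash
cat > g.py <<'E'
import sys
from h import *
from scipy.spatial.transform import Rotation as Ro
TH=np.radians(6.52); O=np.array([509.4,36.2]); RJ=np.array([[np.cos(TH),-np.sin(TH)],[np.sin(TH),np.cos(TH)]])
def w2j(p): return (np.asarray(p)-O)@RJ
def j2w(p): return O+RJ@np.asarray(p)
def state():
    s=observe(); R=Ro.from_euler('xyz',s['tool_rot']).as_matrix()
    a=np.degrees(np.arctan2(R[1,1],R[0,1]))-np.degrees(TH)   # tool y in jig, deg
    return s,R,a
def rep():
    s,R,a=state(); F=s['contact_force']; 
    print('t%.2f jig'%s['time'],w2j(s['tool_pos'][:2]*1000).round(1),'z%.1f'%(s['tool_pos'][2]*1000),'ty ang %.1f'%a,'Fjig',(F[:2]@RJ).round(1),'Fz%.1f'%F[2],'op%.1f'%(s['opening']*1000),'q6 %.2f'%s['qpos'][5])
def goal(x,y,z,ang=None):
    s,R,a=state(); d=np.r_[j2w([x,y]),z]-s['tool_pos']*1000; t=R.T@d/40
    r=0 if ang is None else -((ang-a+90)%180-90)/10
    print('goal',(x,y,z),'tx %.3f ty %.3f tz %.3f roll %.2f'%(*t,r))
def axes():
    s,R,a=state(); t=R.T
    for n,v in (('jx',RJ[:,0]),('jy',RJ[:,1])): print(n,'per mm ty %.4f tz %.4f'%tuple((t@np.r_[v,0]/40)[1:]))
if __name__=='__main__':
    rep(); axes()
    if len(sys.argv)>1: goal(*map(float,sys.argv[1:]))
E
python3 g.py -50 126 100 90
```

```text
t0.20 jig [-222.8  461. ] z251.3 ty ang 56.8 Fjig [ 0.1 -0.1] Fz-0.1 op91.8 q6 -0.15
jx per mm ty 0.0137 tz 0.0209
jy per mm ty 0.0209 tz -0.0137
goal (-50.0, 126.0, 100.0) tx 3.786 ty -4.637 tz 8.203 roll -3.32
```

```bash
python3 -m crank '[{"fingers":-0.2,"tx":0.4,"ty":-0.6,"tz":1.0,"roll":-0.5},{"fingers":-0.2,"tx":0.9,"ty":-1.2,"tz":2.1,"roll":-1.0},{"fingers":-0.2,"tx":1.4,"ty":-1.9,"tz":3.3,"roll":-1.5},{"fingers":-0.2,"tx":2.0,"ty":-2.6,"tz":4.6,"roll":-2.0},{"fingers":-0.2,"tx":2.6,"ty":-3.3,"tz":5.9,"roll":-2.5},{"fingers":-0.2,"tx":3.2,"ty":-4.0,"tz":7.1,"roll":-3.0},{"fingers":-0.2,"tx":3.6,"ty":-4.5,"tz":7.9,"roll":-3.32},{"fingers":-0.2,"tx":3.786,"ty":-4.637,"tz":8.203,"roll":-3.32}]'; python3 g.py -50 126 45 90
```

```text
time: 1.2
tool_pos: [0.4462, 0.1543, 0.0994]
tool_rot: [-3.103, 1.569, -2.992]
contact_force: [-0.1, 0.1, 0.3]
opening: 0.0368
t1.20 jig [-49.4 124.5] z99.4 ty ang 89.8 Fjig [-0.1  0.2] Fz0.3 op36.8 q6 -1.51
jx per mm ty 0.0001 tz 0.0250
jy per mm ty 0.0250 tz -0.0001
goal (-50.0, 126.0, 45.0) tx 1.359 ty 0.038 tz -0.013 roll -0.02
```

```bash
python3 -m crank '[{"fingers":-0.2,"tx":0.4,"ty":0.03,"tz":-0.3},{"fingers":-0.2,"tx":0.9,"ty":0.03,"tz":-0.3},{"fingers":-0.2,"tx":1.36,"ty":0.03,"tz":-0.3},{"fingers":-0.2,"tx":1.36,"ty":0.03,"tz":-0.15},{"fingers":-0.2,"tx":1.36,"ty":0.03,"tz":0},{"fingers":-0.2,"tx":1.36,"ty":0.03,"tz":0.15},{"fingers":-0.2,"tx":1.36,"ty":0.03,"tz":0.3},{"fingers":-0.2,"tx":1.36,"ty":0.03,"tz":0.4}]'; python3 g.py
python3 - <<'E'
from g import *
snap('top','t1')
a=cv2.imread('pics/t1.png')[180:305,160:375]; cv2.imwrite('pics/t1c.png',cv2.resize(a,None,fx=3.7,fy=3.7))
E
```

```text
t1.20 jig [-49.4 124.5] z99.4 ty ang 89.8 Fjig [-0.1  0.2] Fz0.3 op36.8 q6 -1.51
jx per mm ty 0.0001 tz 0.0250
jy per mm ty 0.0250 tz -0.0001invalid input at $[0]: expected keys fingers, tx, ty, tz, roll
```

View pics/t1c.png

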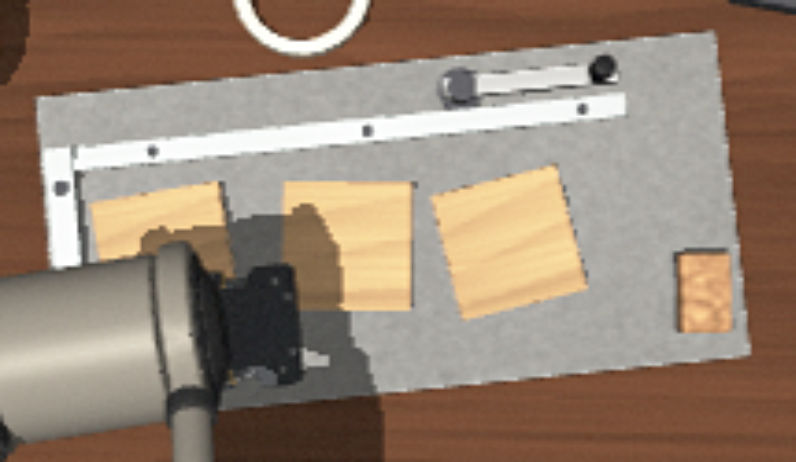

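The move was refused because every row needs a roll value. The picture (my fourth) shows the gripper above and in front of the first tile, around (260,325), with nothing moved.

```bash
python3 -m crank '[{"fingers":-0.2,"tx":0.4,"ty":0.03,"tz":-0.3,"roll":0},{"fingers":-0.2,"tx":0.9,"ty":0.03,"tz":-0.3,"roll":0},{"fingers":-0.2,"tx":1.36,"ty":0.03,"tz":-0.3,"roll":0},{"fingers":-0.2,"tx":1.36,"ty":0.03,"tz":-0.15,"roll":0},{"fingers":-0.2,"tx":1.36,"ty":0.03,"tz":0,"roll":0},{"fingers":-0.2,"tx":1.36,"ty":0.03,"tz":0.15,"roll":0},{"fingers":-0.2,"tx":1.36,"ty":0.03,"tz":0.3,"roll":0},{"fingers":-0.2,"tx":1.36,"ty":0.03,"tz":0.4,"roll":0}]'; python3 g.py
```

```text
time: 2.25
tool_pos: [0.4619, 0.159, 0.0462]
tool_rot: [0.275, 1.57, 0.388]
contact_force: [-1.7, -0.3, 1.7]
opening: 0.0367
t2.25 jig [-33.3 127.4] z46.2 ty ang 90.0 Fjig [-1.8 -0.1] Fz1.7 op36.7 q6 -1.51
jx per mm ty 0.0000 tz 0.0250
jy per mm ty 0.0250 tz -0.0000
```

```bash
python3 -m crank '[{"fingers":-0.2,"tx":0,"ty":0,"tz":0.03,"roll":0},{"fingers":-0.2,"tx":0,"ty":0,"tz":0.05,"roll":0},{"fingers":-0.2,"tx":0,"ty":0,"tz":0.07,"roll":0},{"fingers":-0.2,"tx":0,"ty":0,"tz":0.08,"roll":0},{"fingers":-0.2,"tx":0,"ty":0,"tz":0.09,"roll":0},{"fingers":-0.2,"tx":0,"ty":0,"tz":0.1,"roll":0},{"fingers":-0.2,"tx":0,"ty":0,"tz":0.11,"roll":0},{"fingers":-0.2,"tx":0,"ty":0,"tz":0.12,"roll":0}]'; python3 g.py
```

```text
time: 3.25
tool_pos: [0.4646, 0.1594, 0.0457]
tool_rot: [-3.105, 1.567, -2.991]
contact_force: [-7.9, -2.0, 5.6]
opening: 0.0366
t3.25 jig [-30.6 127.5] z45.7 ty ang 90.0 Fjig [-8.1 -1.1] Fz5.6 op36.6 q6 -1.51
jx per mm ty -0.0000 tz 0.0250
jy per mm ty 0.0250 tz 0.0000
```

```bash
python3 -m crank '[{"fingers":-0.2,"tx":0,"ty":0,"tz":0.015,"roll":0},{"fingers":-0.2,"tx":0,"ty":0,"tz":0.03,"roll":0},{"fingers":-0.2,"tx":0,"ty":0,"tz":0.04,"roll":0},{"fingers":-0.2,"tx":0,"ty":0,"tz":0.05,"roll":0},{"fingers":-0.2,"tx":0,"ty":0,"tz":0.06,"roll":0},{"fingers":-0.2,"tx":0,"ty":0,"tz":0.07,"roll":0},{"fingers":-0.2,"tx":0,"ty":0,"tz":0.075,"roll":0},{"fingers":-0.2,"tx":0,"ty":0,"tz":0.075,"roll":0}]'; python3 g.py
```

```text
time: 4.25
tool_pos: [0.4647, 0.1594, 0.0455]
tool_rot: [-3.096, 1.561, -2.982]
contact_force: [-16.3, -1.8, 12.6]
opening: 0.0372
t4.25 jig [-30.4 127.5] z45.5 ty ang 90.0 Fjig [-16.4   0.1] Fz12.6 op37.2 q6 -1.51
jx per mm ty -0.0000 tz 0.0250
jy per mm ty 0.0250 tz 0.0000
```

```bash
python3 -m crank '[{"fingers":-0.2,"tx":0,"ty":0,"tz":-0.5,"roll":0},{"fingers":-0.2,"tx":0,"ty":-0.6,"tz":-1.05,"roll":0},{"fingers":-0.2,"tx":0,"ty":-2.0,"tz":-1.05,"roll":0},{"fingers":-0.2,"tx":0,"ty":-3.13,"tz":-1.05,"roll":0},{"fingers":-0.2,"tx":0,"ty":-3.13,"tz":-0.9,"roll":0},{"fingers":-0.2,"tx":0,"ty":-3.13,"tz":-0.75,"roll":0},{"fingers":-0.2,"tx":0,"ty":-3.13,"tz":-0.6,"roll":0},{"fingers":-0.2,"tx":0,"ty":-3.13,"tz":-0.5,"roll":0}]'; python3 g.py;  python3 -m crank '[{"fingers":-0.2,"tx":0,"ty":0,"tz":0.08,"roll":0},{"fingers":-0.2,"tx":0,"ty":0,"tz":0.16,"roll":0},{"fingers":-0.2,"tx":0,"ty":0,"tz":0.24,"roll":0},{"fingers":-0.2,"tx":0,"ty":0,"tz":0.3,"roll":0},{"fingers":-0.2,"tx":0,"ty":0,"tz":0.36,"roll":0},{"fingers":-0.2,"tx":0,"ty":0,"tz":0.4,"roll":0},{"fingers":-0.2,"tx":0,"ty":0,"tz":0.44,"roll":0},{"fingers":-0.2,"tx":0,"ty":0,"tz":0.45,"roll":0}]'; python3 g.py
```

```text
time: 5.25
tool_pos: [0.4638, 0.0342, 0.0458]
tool_rot: [0.494, 1.571, 0.609]
contact_force: [-1.1, -0.3, 0.6]
opening: 0.0368
t5.25 jig [-45.5   3.2] z45.8 ty ang 90.1 Fjig [-1.2 -0.2] Fz0.6 op36.8 q6 -1.78
jx per mm ty -0.0000 tz 0.0250
jy per mm ty 0.0250 tz 0.0000
time: 6.25
tool_pos: [0.479, 0.0351, 0.0456]
tool_rot: [3.06, 1.565, -3.11]
contact_force: [-9.0, -3.2, 6.9]
opening: 0.0367
t6.25 jig [-30.4   2.3] z45.6 ty ang 90.0 Fjig [-9.4 -2.2] Fz6.9 op36.7 q6 -1.77
jx per mm ty -0.0000 tz 0.0250
jy per mm ty 0.0250 tz 0.0000
```

```bash
python3 -m crank '[{"fingers":-0.2,"tx":0,"ty":0,"tz":-0.6,"roll":0},{"fingers":-0.2,"tx":0,"ty":-0.4,"tz":-1.25,"roll":0},{"fingers":-0.2,"tx":0,"ty":-1.8,"tz":-1.25,"roll":0},{"fingers":-0.2,"tx":0,"ty":-2.8,"tz":-1.25,"roll":0},{"fingers":-0.2,"tx":0,"ty":-2.8,"tz":-1.05,"roll":0},{"fingers":-0.2,"tx":0,"ty":-2.8,"tz":-0.9,"roll":0},{"fingers":-0.2,"tx":0,"ty":-2.8,"tz":-0.75,"roll":0},{"fingers":-0.2,"tx":0,"ty":-2.8,"tz":-0.6,"roll":0}]'; python3 g.py;  python3 -m crank '[{"fingers":-0.2,"tx":0,"ty":0,"tz":0.1,"roll":0},{"fingers":-0.2,"tx":0,"ty":0,"tz":0.2,"roll":0},{"fingers":-0.2,"tx":0,"ty":0,"tz":0.3,"roll":0},{"fingers":-0.2,"tx":0,"ty":0,"tz":0.4,"roll":0},{"fingers":-0.2,"tx":0,"ty":0,"tz":0.46,"roll":0},{"fingers":-0.2,"tx":0,"ty":0,"tz":0.52,"roll":0},{"fingers":-0.2,"tx":0,"ty":0,"tz":0.56,"roll":0},{"fingers":-0.2,"tx":0,"ty":0,"tz":0.58,"roll":0}]'; python3 g.py
python3 - <<'E'
from g import *
snap('scene','s2')
a=cv2.imread('pics/s2.png')[165:270,190:410]; cv2.imwrite('pics/s2c.png',cv2.resize(a,None,fx=3.6,fy=3.6))
E
```

```text
time: 7.25
tool_pos: [0.4706, -0.0777, 0.0458]
tool_rot: [2.154, 1.57, 2.269]
contact_force: [-0.9, -0.7, -1.5]
opening: 0.037
t7.25 jig [ -51.5 -108.7] z45.8 ty ang 90.1 Fjig [-1.  -0.6] Fz-1.5 op37.0 q6 -2.01
jx per mm ty -0.0000 tz 0.0250
jy per mm ty 0.0250 tz 0.0000
time: 8.25
tool_pos: [0.4918, -0.0762, 0.0458]
tool_rot: [2.993, 1.567, 3.108]
contact_force: [-8.3, -3.2, 6.4]
opening: 0.0366
t8.25 jig [ -30.3 -109.7] z45.8 ty ang 90.0 Fjig [-8.6 -2.2] Fz6.4 op36.6 q6 -1.99
jx per mm ty -0.0000 tz 0.0250
jy per mm ty 0.0250 tz 0.0000
```

View pics/s2c.png

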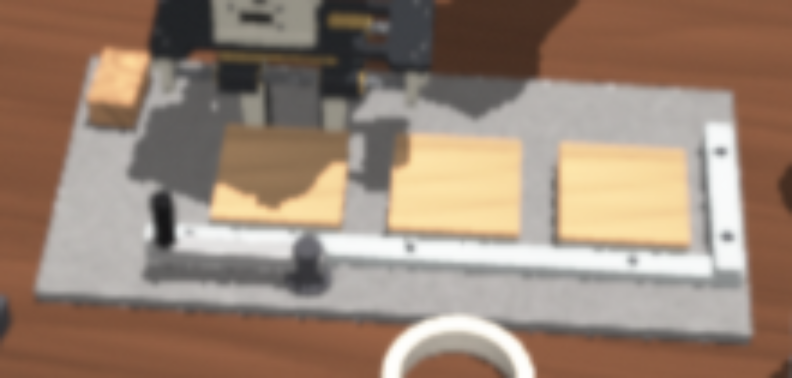

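All three tiles are flush with the fence and separated by gaps: in the crop, the tiles are at (280,175), (455,185) and (622,195). That is five pictures so far. Next I'll lift, shut the fingers and go to the −y end of the row. I keep the current tool orientation so the gripper body clears the handle.

```bash
python3 -m crank '[{"fingers":-0.2,"tx":0,"ty":0,"tz":-0.3,"roll":0},{"fingers":-1,"tx":-0.6,"ty":0,"tz":-0.3,"roll":0},{"fingers":-1,"tx":-1.1,"ty":-0.5,"tz":-0.1,"roll":0},{"fingers":-1,"tx":-1.1,"ty":-1.2,"tz":0.6,"roll":0},{"fingers":-1,"tx":-1.1,"ty":-1.88,"tz":1.35,"roll":0},{"fingers":-1,"tx":-1.1,"ty":-1.88,"tz":1.35,"roll":0},{"fingers":-1,"tx":-0.6,"ty":-1.88,"tz":1.35,"roll":0},{"fingers":-1,"tx":0,"ty":-1.88,"tz":1.35,"roll":0}]' 30; python3 g.py
```

```text
time: 9.3
tool_pos: [0.5547, -0.1442, 0.0456]
tool_rot: [0.16, 1.57, 0.274]
contact_force: [0.6, 0.3, -0.2]
opening: 0.0004
t9.30 jig [  24.6 -184.4] z45.6 ty ang 90.0 Fjig [0.6 0.3] Fz-0.2 op0.4 q6 -2.07
jx per mm ty 0.0000 tz 0.0250
jy per mm ty 0.0250 tz -0.0000
```

```bash
python3 -m crank '[{"fingers":-1,"tx":0,"ty":0.2,"tz":0,"roll":0},{"fingers":-1,"tx":0,"ty":0.35,"tz":0,"roll":0},{"fingers":-1,"tx":0,"ty":0.5,"tz":0,"roll":0},{"fingers":-1,"tx":0,"ty":0.7,"tz":0,"roll":0},{"fingers":-1,"tx":0,"ty":0.9,"tz":0,"roll":0},{"fingers":-1,"tx":0,"ty":1.1,"tz":0,"roll":0},{"fingers":-1,"tx":0,"ty":1.3,"tz":0,"roll":0},{"fingers":-1,"tx":0,"ty":1.5,"tz":0,"roll":0}]'; python3 g.py;python3 -m crank '[{"fingers":-1,"tx":0,"ty":0.1,"tz":0,"roll":0},{"fingers":-1,"tx":0,"ty":0.2,"tz":0,"roll":0},{"fingers":-1,"tx":0,"ty":0.28,"tz":0,"roll":0},{"fingers":-1,"tx":0,"ty":0.35,"tz":0,"roll":0},{"fingers":-1,"tx":0,"ty":0.4,"tz":0,"roll":0},{"fingers":-1,"tx":0,"ty":0.45,"tz":0,"roll":0},{"fingers":-1,"tx":0,"ty":0.5,"tz":0,"roll":0},{"fingers":-1,"tx":0,"ty":0.53,"tz":0,"roll":0}]'; python3 g.py
```

```text
time: 10.3
tool_pos: [0.549, -0.0849, 0.0462]
tool_rot: [-0.53, 1.57, -0.416]
contact_force: [0.4, -4.2, 3.7]
opening: 0.0004
t10.30 jig [  25.6 -124.8] z46.2 ty ang 90.0 Fjig [-0.1 -4.2] Fz3.7 op0.4 q6 -1.98
jx per mm ty 0.0000 tz 0.0250
jy per mm ty 0.0250 tz -0.0000
time: 11.3
tool_pos: [0.5463, -0.0639, 0.0459]
tool_rot: [-0.189, 1.571, -0.075]
contact_force: [1.0, -4.5, 3.6]
opening: 0.0001
t11.30 jig [  25.3 -103.7] z45.9 ty ang 90.0 Fjig [ 0.5 -4.6] Fz3.6 op0.1 q6 -1.94
jx per mm ty 0.0000 tz 0.0250
jy per mm ty 0.0250 tz -0.0000
```

```bash
python3 -m crank '[{"fingers":-1,"tx":0,"ty":0.02,"tz":0,"roll":0},{"fingers":-1,"tx":0,"ty":0.04,"tz":0,"roll":0},{"fingers":-1,"tx":0,"ty":0.06,"tz":0,"roll":0},{"fingers":-1,"tx":0,"ty":0.08,"tz":0,"roll":0},{"fingers":-1,"tx":0,"ty":0.09,"tz":0,"roll":0},{"fingers":-1,"tx":0,"ty":0.1,"tz":0,"roll":0},{"fingers":-1,"tx":0,"ty":0.11,"tz":0,"roll":0},{"fingers":-1,"tx":0,"ty":0.12,"tz":0,"roll":0}]'; python3 g.py
```

```text
time: 12.3
tool_pos: [0.5458, -0.0593, 0.0459]
tool_rot: [-0.228, 1.571, -0.115]
contact_force: [1.6, -5.1, 4.1]
opening: 0.0007
t12.30 jig [ 25.3 -99. ] z45.9 ty ang 90.0 Fjig [ 1.  -5.2] Fz4.1 op0.7 q6 -1.93
jx per mm ty 0.0000 tz 0.0250
jy per mm ty 0.0250 tz -0.0000
```

```bash
python3 -m crank '[{"fingers":-1,"tx":0,"ty":0.015,"tz":0,"roll":0},{"fingers":-1,"tx":0,"ty":0.03,"tz":0,"roll":0},{"fingers":-1,"tx":0,"ty":0.045,"tz":0,"roll":0},{"fingers":-1,"tx":0,"ty":0.06,"tz":0,"roll":0},{"fingers":-1,"tx":0,"ty":0.07,"tz":0,"roll":0},{"fingers":-1,"tx":0,"ty":0.08,"tz":0,"roll":0},{"fingers":-1,"tx":0,"ty":0.09,"tz":0,"roll":0},{"fingers":-1,"tx":0,"ty":0.1,"tz":0,"roll":0}]'; python3 g.py
python3 - <<'E'
from g import *
snap('scene','s3')
a=cv2.imread('pics/s3.png')[165:270,190:410]; cv2.imwrite('pics/s3c.png',cv2.resize(a,None,fx=3.6,fy=3.6))
E
```

```text
time: 13.3
tool_pos: [0.5457, -0.0577, 0.046]
tool_rot: [-1.351, 1.567, -1.237]
contact_force: [-0.5, -17.7, 2.1]
opening: -0.0002
t13.30 jig [ 25.4 -97.4] z46.0 ty ang 90.0 Fjig [ -2.5 -17.5] Fz2.1 op-0.2 q6 -1.93
jx per mm ty -0.0000 tz 0.0250
jy per mm ty 0.0250 tz 0.0000
```

View pics/s3c.png

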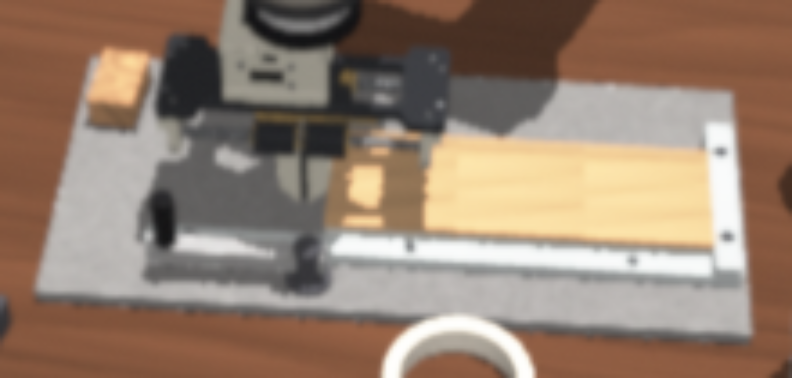

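The row is closed up against the stop: in the crop, the tiles run unbroken from (330,190) to (710,200). The push reads 17.5 N and has stalled. Next I'll seat each tile against the fence again.

```bash
python3 -m crank '[{"fingers":-1,"tx":0,"ty":-0.3,"tz":0,"roll":0},{"fingers":-1,"tx":-0.6,"ty":-0.3,"tz":0,"roll":0},{"fingers":-0.2,"tx":-1.1,"ty":-0.2,"tz":-0.5,"roll":0},{"fingers":-0.2,"tx":-1.1,"ty":0.7,"tz":-1.3,"roll":0},{"fingers":-0.2,"tx":-1.1,"ty":1.5,"tz":-1.85,"roll":0},{"fingers":-0.2,"tx":-1.1,"ty":1.5,"tz":-1.85,"roll":0},{"fingers":-0.2,"tx":-0.6,"ty":1.5,"tz":-1.85,"roll":0},{"fingers":-0.2,"tx":0,"ty":1.5,"tz":-1.85,"roll":0}]'; python3 g.py -27.5 -35 45.8
```

```text
time: 14.35
tool_pos: [0.4657, -0.0041, 0.0454]
tool_rot: [0.353, 1.57, 0.467]
contact_force: [0.4, -0.2, 0.2]
opening: 0.0369
t14.35 jig [-48.  -35.1] z45.4 ty ang 90.0 Fjig [ 0.4 -0.2] Fz0.2 op36.9 q6 -1.86
jx per mm ty 0.0000 tz 0.0250
jy per mm ty 0.0250 tz -0.0000
goal (-27.5, -35.0, 45.8) tx -0.010 ty 0.001 tz 0.513 roll 0.00
```

```bash
python3 -m crank '[{"fingers":-0.2,"tx":0,"ty":0,"tz":0.2,"roll":0},{"fingers":-0.2,"tx":0,"ty":0,"tz":0.3,"roll":0},{"fingers":-0.2,"tx":0,"ty":0,"tz":0.36,"roll":0},{"fingers":-0.2,"tx":0,"ty":0,"tz":0.4,"roll":0},{"fingers":-0.2,"tx":0,"ty":0,"tz":0.44,"roll":0},{"fingers":-0.2,"tx":0,"ty":0,"tz":0.48,"roll":0},{"fingers":-0.2,"tx":0,"ty":0,"tz":0.51,"roll":0},{"fingers":-0.2,"tx":0,"ty":0,"tz":0.51,"roll":0}]'; python3 g.py
python3 -m crank '[{"fingers":-0.2,"tx":0,"ty":0,"tz":-0.3,"roll":0},{"fingers":-0.2,"tx":0,"ty":1.1,"tz":-0.3,"roll":0},{"fingers":-0.2,"tx":0,"ty":2.2,"tz":-0.3,"roll":0},{"fingers":-0.2,"tx":0,"ty":2.2,"tz":-0.2,"roll":0},{"fingers":-0.2,"tx":0,"ty":2.2,"tz":-0.12,"roll":0},{"fingers":-0.2,"tx":0,"ty":2.2,"tz":-0.06,"roll":0},{"fingers":-0.2,"tx":0,"ty":2.2,"tz":0,"roll":0},{"fingers":-0.2,"tx":0,"ty":2.2,"tz":0.01,"roll":0}]'; python3 g.py
python3 -m crank '[{"fingers":-0.2,"tx":0,"ty":0,"tz":-0.3,"roll":0},{"fingers":-0.2,"tx":0,"ty":1.1,"tz":-0.3,"roll":0},{"fingers":-0.2,"tx":0,"ty":2.2,"tz":-0.3,"roll":0},{"fingers":-0.2,"tx":0,"ty":2.2,"tz":-0.2,"roll":0},{"fingers":-0.2,"tx":0,"ty":2.2,"tz":-0.12,"roll":0},{"fingers":-0.2,"tx":0,"ty":2.2,"tz":-0.06,"roll":0},{"fingers":-0.2,"tx":0,"ty":2.2,"tz":0,"roll":0},{"fingers":-0.2,"tx":0,"ty":2.2,"tz":0.01,"roll":0}]'; python3 g.py
```

```text
time: 15.35
tool_pos: [0.4831, -0.0017, 0.0457]
tool_rot: [2.983, 1.566, 3.097]
contact_force: [-7.5, -1.5, 4.5]
opening: 0.0364
t15.35 jig [-30.4 -34.7] z45.7 ty ang 90.0 Fjig [-7.6 -0.6] Fz4.5 op36.4 q6 -1.85
jx per mm ty -0.0000 tz 0.0250
jy per mm ty 0.0250 tz 0.0000
time: 16.35
tool_pos: [0.4732, 0.0847, 0.0455]
tool_rot: [3.117, 1.565, -3.053]
contact_force: [-9.2, -2.7, 7.0]
opening: 0.0363
t16.35 jig [-30.4  52.3] z45.5 ty ang 89.9 Fjig [-9.5 -1.7] Fz7.0 op36.3 q6 -1.67
jx per mm ty 0.0000 tz 0.0250
jy per mm ty 0.0250 tz -0.0000
time: 17.35
tool_pos: [0.4632, 0.1719, 0.0455]
tool_rot: [-3.067, 1.564, -2.954]
contact_force: [-9.4, -1.3, 8.4]
opening: 0.0369
t17.35 jig [-30.5 140. ] z45.5 ty ang 89.9 Fjig [-9.5 -0.2] Fz8.4 op36.9 q6 -1.48
jx per mm ty 0.0000 tz 0.0250
jy per mm ty 0.0250 tz -0.0000
```

```bash
python3 -m crank '[{"fingers":-0.2,"tx":0,"ty":0,"tz":-0.4,"roll":0},{"fingers":-1,"tx":-1.2,"ty":0,"tz":-0.4,"roll":0},{"fingers":-1,"tx":-2.3,"ty":-0.6,"tz":-0.2,"roll":0},{"fingers":-1,"tx":-2.5,"ty":-1.9,"tz":0.4,"roll":0},{"fingers":-1,"tx":-2.5,"ty":-3.2,"tz":1.0,"roll":0},{"fingers":-1,"tx":-2.5,"ty":-4.5,"tz":1.7,"roll":0},{"fingers":-1,"tx":-2.5,"ty":-5.8,"tz":2.5,"roll":0},{"fingers":-1,"tx":-2.5,"ty":-7.0,"tz":3.3,"roll":0}]'; python3 g.py 128 -180 120 90
python3 - <<'E'
from g import *
p,d=snap('scene','s4'); C=cloud('scene',d)
X=C.reshape(-1,3); J=np.c_[w2j(X[:,:2]*1000),X[:,2]*1000]; c=p.reshape(-1,3)
m=(J[:,2]>55)&(J[:,2]<95)&(J[:,0]>60)&(J[:,0]<130)&(J[:,1]<-150)&(J[:,1]>-215)&(c.max(1)<70)
print(m.sum(),np.nanmedian(J[m],0),J[m].min(0) if m.any() else 0,J[m].max(0) if m.any() else 0)
a=cv2.imread('pics/s4.png')[165:270,190:410]; cv2.imwrite('pics/s4c.png',cv2.resize(a,None,fx=3.6,fy=3.6))
E
```

```text
time: 18.35
tool_pos: [0.6298, -0.0932, 0.1459]
tool_rot: [-0.202, 1.57, -0.091]
contact_force: [1.5, -0.3, 0.3]
opening: 0.0001
t18.35 jig [ 104.9 -142.2] z145.9 ty ang 89.9 Fjig [ 1.4 -0.5] Fz0.3 op0.1 q6 -1.95
jx per mm ty 0.0001 tz 0.0250
jy per mm ty 0.0250 tz -0.0001
goal (128.0, -180.0, 120.0) tx 0.647 ty -0.942 tz 0.580 roll -0.01
64 [ 103.75312263 -181.79620241   79.55742046] [  94.02535016 -188.56408338   55.01842166] [ 108.62905022 -175.76705849   89.76024123]
```

View pics/s4c.png

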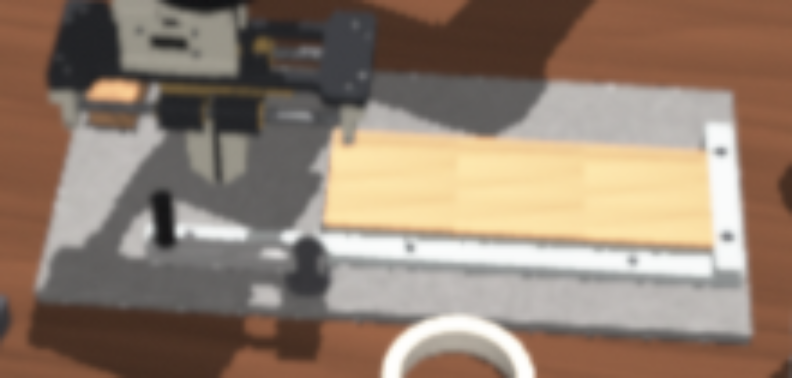

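The row is straight and tight against the fence and the stop. The handle peg stands at (163,220) in the crop, and depth puts it near jig (100,−182). That is seven pictures so far.

```bash
python3 -m crank '[{"fingers":-1,"tx":0,"ty":-0.5,"tz":0.3,"roll":0},{"fingers":-1,"tx":0,"ty":-0.99,"tz":0.58,"roll":0},{"fingers":-1,"tx":0,"ty":-0.99,"tz":0.58,"roll":0},{"fingers":-1,"tx":0.6,"ty":-0.99,"tz":0.58,"roll":0},{"fingers":-1,"tx":1.2,"ty":-0.99,"tz":0.58,"roll":0},{"fingers":-1,"tx":1.77,"ty":-0.99,"tz":0.58,"roll":0},{"fingers":-1,"tx":1.77,"ty":-0.99,"tz":0.58,"roll":0},{"fingers":-1,"tx":1.77,"ty":-0.99,"tz":0.58,"roll":0}]'; python3 g.py
python3 - <<'E'
from g import *
s,R,a=state(); t0=s['tool_pos']*1000
for ph in np.r_[0:96:5]:
    f=np.radians(ph); c=np.array([100,-87])+95*np.array([-np.sin(f),-np.cos(f)])+20*np.array([np.cos(f),-np.sin(f)])
    d=R.T@(np.r_[j2w(c),t0[2]]-t0)/40
    print(ph,c.round(0),'ty %.2f tz %.2f roll %.2f'%(d[1],d[2],ph/10))
E
```

```text
time: 19.4
tool_pos: [0.6567, -0.1266, 0.0762]
tool_rot: [-0.302, 1.57, -0.188]
contact_force: [-0.5, 0.4, 0.1]
opening: 0.0008
t19.40 jig [ 127.9 -178.4] z76.2 ty ang 90.0 Fjig [-0.4  0.5] Fz0.1 op0.8 q6 -1.99
jx per mm ty 0.0000 tz 0.0250
jy per mm ty 0.0250 tz -0.0000
0 [ 120. -182.] ty -0.09 tz -0.20 roll 0.00
5 [ 112. -183.] ty -0.12 tz -0.41 roll 0.50
10 [ 103. -184.] ty -0.14 tz -0.62 roll 1.00
15 [  95. -184.] ty -0.14 tz -0.83 roll 1.50
20 [  86. -183.] ty -0.12 tz -1.04 roll 2.00
25 [  78. -182.] ty -0.08 tz -1.25 roll 2.50
30 [  70. -179.] ty -0.02 tz -1.45 roll 3.00
35 [  62. -176.] ty 0.05 tz -1.65 roll 3.50
40 [  54. -173.] ty 0.15 tz -1.84 roll 4.00
45 [  47. -168.] ty 0.25 tz -2.02 roll 4.50
50 [  40. -163.] ty 0.38 tz -2.19 roll 5.00
55 [  34. -158.] ty 0.51 tz -2.36 roll 5.50
60 [  28. -152.] ty 0.67 tz -2.50 roll 6.00
65 [  22. -145.] ty 0.83 tz -2.64 roll 6.50
70 [  18. -138.] ty 1.00 tz -2.76 roll 7.00
75 [  13. -131.] ty 1.19 tz -2.86 roll 7.50
80 [  10. -123.] ty 1.38 tz -2.95 roll 8.00
85 [   7. -115.] ty 1.58 tz -3.02 roll 8.50
90 [   5. -107.] ty 1.79 tz -3.07 roll 9.00
95 [  4. -99.] ty 1.99 tz -3.11 roll 9.50
```

```bash
python3 -m crank '[{"fingers":-1,"tx":0,"ty":-0.09,"tz":-0.2,"roll":0},{"fingers":-1,"tx":0,"ty":-0.12,"tz":-0.41,"roll":0.5},{"fingers":-1,"tx":0,"ty":-0.14,"tz":-0.62,"roll":1.0},{"fingers":-1,"tx":0,"ty":-0.14,"tz":-0.83,"roll":1.5},{"fingers":-1,"tx":0,"ty":-0.12,"tz":-1.04,"roll":2.0},{"fingers":-1,"tx":0,"ty":-0.08,"tz":-1.25,"roll":2.5},{"fingers":-1,"tx":0,"ty":-0.02,"tz":-1.45,"roll":3.0},{"fingers":-1,"tx":0,"ty":0.05,"tz":-1.65,"roll":3.5}]'; python3 g.py
python3 - <<'E'
from g import *
s,R,a=state(); t0=s['tool_pos']*1000
for ph in np.r_[40:96:5]:
    f=np.radians(ph); c=np.array([100,-87])+95*np.array([-np.sin(f),-np.cos(f)])+20*np.array([np.cos(f),-np.sin(f)])
    d=R.T@(np.r_[j2w(c),t0[2]]-t0)/40
    print(ph,'ty %.2f tz %.2f roll %.2f'%(d[1],d[2],(ph-90+a)/10))
E
```

```text
time: 20.4
tool_pos: [0.591, -0.1332, 0.0764]
tool_rot: [0.025, 1.567, -0.475]
contact_force: [1.7, -1.7, -0.9]
opening: 0.0003
t20.40 jig [  61.8 -177.6] z76.4 ty ang 54.8 Fjig [ 1.5 -1.9] Fz-0.9 op0.3 q6 -1.42
jx per mm ty 0.0144 tz 0.0204
jy per mm ty 0.0204 tz -0.0144
40 ty -0.01 tz -0.23 roll 0.48
45 ty -0.02 tz -0.44 roll 0.98
50 ty -0.02 tz -0.65 roll 1.48
55 ty -0.00 tz -0.86 roll 1.98
60 ty 0.04 tz -1.07 roll 2.48
65 ty 0.09 tz -1.27 roll 2.98
70 ty 0.17 tz -1.47 roll 3.48
75 ty 0.26 tz -1.66 roll 3.98
80 ty 0.36 tz -1.84 roll 4.48
85 ty 0.49 tz -2.02 roll 4.98
90 ty 0.62 tz -2.18 roll 5.48
95 ty 0.77 tz -2.33 roll 5.98
```

Contact force is about 2.4 N, which matches the hinge friction. I'll carry on with the swing.

```bash
python3 -m crank '[{"fingers":-1,"tx":0,"ty":-0.01,"tz":-0.23,"roll":0.5},{"fingers":-1,"tx":0,"ty":-0.02,"tz":-0.44,"roll":1.0},{"fingers":-1,"tx":0,"ty":-0.02,"tz":-0.65,"roll":1.5},{"fingers":-1,"tx":0,"ty":0,"tz":-0.86,"roll":2.0},{"fingers":-1,"tx":0,"ty":0.04,"tz":-1.07,"roll":2.5},{"fingers":-1,"tx":0,"ty":0.09,"tz":-1.27,"roll":3.0},{"fingers":-1,"tx":0,"ty":0.17,"tz":-1.47,"roll":3.5},{"fingers":-1,"tx":0,"ty":0.26,"tz":-1.66,"roll":4.0}]'; python3 g.py
python3 - <<'E'
from g import *
s,R,a=state(); t0=s['tool_pos']*1000
for ph in np.r_[78:96:2]:
    f=np.radians(ph); c=np.array([100,-87])+95*np.array([-np.sin(f),-np.cos(f)])+20*np.array([np.cos(f),-np.sin(f)])
    d=R.T@(np.r_[j2w(c),t0[2]]-t0)/40
    print(ph,'ty %.2f tz %.2f roll %.2f'%(d[1],d[2],(ph-90+a)/10))
E
```

```text
time: 21.4
tool_pos: [0.5376, -0.0922, 0.0764]
tool_rot: [0.72, 1.567, -0.479]
contact_force: [1.1, -2.1, 0.3]
opening: 0.0007
t21.40 jig [  13.4 -130.8] z76.4 ty ang 14.8 Fjig [ 0.8 -2.2] Fz0.3 op0.7 q6 -0.68
jx per mm ty 0.0242 tz 0.0064
jy per mm ty 0.0064 tz -0.0242
78 ty -0.02 tz -0.12 roll 0.28
80 ty -0.04 tz -0.21 roll 0.48
82 ty -0.05 tz -0.29 roll 0.68
84 ty -0.05 tz -0.38 roll 0.88
86 ty -0.05 tz -0.46 roll 1.08
88 ty -0.05 tz -0.54 roll 1.28
90 ty -0.05 tz -0.63 roll 1.48
92 ty -0.05 tz -0.71 roll 1.68
94 ty -0.04 tz -0.80 roll 1.88
```

```bash
python3 -m crank '[{"fingers":-1,"tx":0,"ty":-0.02,"tz":-0.12,"roll":0.3},{"fingers":-1,"tx":0,"ty":-0.04,"tz":-0.21,"roll":0.5},{"fingers":-1,"tx":0,"ty":-0.05,"tz":-0.29,"roll":0.7},{"fingers":-1,"tx":0,"ty":-0.05,"tz":-0.38,"roll":0.9},{"fingers":-1,"tx":0,"ty":-0.05,"tz":-0.46,"roll":1.1},{"fingers":-1,"tx":0,"ty":-0.05,"tz":-0.51,"roll":1.3},{"fingers":-1,"tx":0,"ty":-0.05,"tz":-0.55,"roll":1.48},{"fingers":-1,"tx":0,"ty":-0.05,"tz":-0.57,"roll":1.48}]'; python3 g.py
```

```text
time: 22.4
tool_pos: [0.5273, -0.0713, 0.0758]
tool_rot: [1.107, 1.569, -0.346]
contact_force: [0.3, -2.2, 2.0]
opening: 0.0004
t22.40 jig [   5.6 -108.8] z75.8 ty ang 0.2 Fjig [ 0.1 -2.3] Fz2.0 op0.4 q6 -0.40
jx per mm ty 0.0250 tz 0.0001
jy per mm ty 0.0001 tz -0.0250
```

```bash
python3 -m crank '[{"fingers":-1,"tx":0,"ty":0,"tz":-0.01,"roll":0},{"fingers":-1,"tx":0,"ty":0,"tz":-0.02,"roll":0},{"fingers":-1,"tx":0,"ty":0,"tz":-0.03,"roll":0},{"fingers":-1,"tx":0,"ty":0,"tz":-0.04,"roll":0},{"fingers":-1,"tx":0,"ty":0,"tz":-0.05,"roll":0},{"fingers":-1,"tx":0,"ty":0,"tz":-0.06,"roll":0},{"fingers":-1,"tx":0,"ty":0,"tz":-0.07,"roll":0},{"fingers":-1,"tx":0,"ty":0,"tz":-0.07,"roll":0}]'; python3 g.py
```

```text
time: 23.4
tool_pos: [0.5268, -0.0691, 0.0751]
tool_rot: [0.097, 1.569, -1.357]
contact_force: [-0.8, -7.0, 1.1]
opening: 0.0003
t23.40 jig [   5.3 -106.6] z75.1 ty ang 0.2 Fjig [-1.6 -6.8] Fz1.1 op0.3 q6 -0.39
jx per mm ty 0.0250 tz 0.0001
jy per mm ty 0.0001 tz -0.0250
```

```bash
python3 -m crank '[{"fingers":-1,"tx":0,"ty":0,"tz":-0.005,"roll":0},{"fingers":-1,"tx":0,"ty":0,"tz":-0.01,"roll":0},{"fingers":-1,"tx":0,"ty":0,"tz":-0.015,"roll":0},{"fingers":-1,"tx":0,"ty":0,"tz":-0.02,"roll":0},{"fingers":-1,"tx":0,"ty":0,"tz":-0.025,"roll":0},{"fingers":-1,"tx":0,"ty":0,"tz":-0.03,"roll":0},{"fingers":-1,"tx":0,"ty":0,"tz":-0.03,"roll":0},{"fingers":-1,"tx":0,"ty":0,"tz":-0.03,"roll":0}]'; python3 g.py
```

```text
time: 24.4
tool_pos: [0.5268, -0.0689, 0.0751]
tool_rot: [0.111, 1.568, -1.342]
contact_force: [-0.9, -11.6, 0.6]
opening: 0.0004
t24.40 jig [   5.4 -106.4] z75.1 ty ang 0.2 Fjig [ -2.2 -11.4] Fz0.6 op0.4 q6 -0.39
jx per mm ty 0.0250 tz 0.0001
jy per mm ty 0.0001 tz -0.0250
```

```bash
python3 -m crank '[{"fingers":-1,"tx":0,"ty":0,"tz":-0.008,"roll":0},{"fingers":-1,"tx":0,"ty":0,"tz":-0.008,"roll":0},{"fingers":-1,"tx":0,"ty":0,"tz":-0.008,"roll":0},{"fingers":-1,"tx":0,"ty":0,"tz":-0.008,"roll":0},{"fingers":-1,"tx":0,"ty":0,"tz":-0.008,"roll":0},{"fingers":-1,"tx":0,"ty":0,"tz":-0.008,"roll":0},{"fingers":-1,"tx":0,"ty":0,"tz":-0.008,"roll":0},{"fingers":-1,"tx":0,"ty":0,"tz":-0.008,"roll":0}]'; python3 g.py
python3 - <<'E'
from g import *
p,d=snap('scene','s5')
a=cv2.imread('pics/s5.png')[165:270,190:410]; cv2.imwrite('pics/s5c.png',cv2.resize(a,None,fx=3.6,fy=3.6))
E
```

```text
time: 25.4
tool_pos: [0.5268, -0.0688, 0.0751]
tool_rot: [0.08, 1.568, -1.373]
contact_force: [0.6, -14.0, -0.3]
opening: 0.0006
t25.40 jig [   5.3 -106.3] z75.1 ty ang 0.2 Fjig [ -1. -14.] Fz-0.3 op0.6 q6 -0.39
jx per mm ty 0.0250 tz 0.0001
jy per mm ty 0.0001 tz -0.0250
```

View pics/s5c.png

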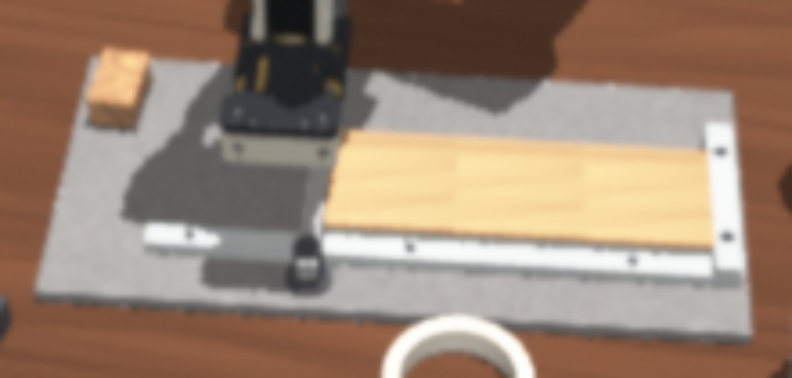

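The lever lies across the open end of the row, from about (310,265) up towards the gripper. The handle reads 14 N and has stalled, which is within the 10–15 N band. I'll let go straight back and then clear the view.

```bash
python3 -m crank '[{"fingers":-1,"tx":0,"ty":0,"tz":0.05,"roll":0},{"fingers":-1,"tx":0,"ty":0,"tz":0.2,"roll":0},{"fingers":-1,"tx":0,"ty":0,"tz":0.6,"roll":0},{"fingers":-1,"tx":0,"ty":0,"tz":1.0,"roll":0},{"fingers":-1,"tx":-1.0,"ty":0,"tz":1.0,"roll":0},{"fingers":-1,"tx":-2.2,"ty":0,"tz":1.0,"roll":0},{"fingers":-1,"tx":-3.2,"ty":-1.0,"tz":2.0,"roll":0},{"fingers":-1,"tx":-3.6,"ty":-2.2,"tz":3.2,"roll":0}]'; python3 g.py
python3 -m crank '[{"fingers":-1,"tx":0,"ty":-0.6,"tz":1.0,"roll":0},{"fingers":-1,"tx":0,"ty":-1.2,"tz":2.0,"roll":0},{"fingers":-1,"tx":0,"ty":-1.5,"tz":3.0,"roll":0},{"fingers":-1,"tx":0,"ty":-1.5,"tz":4.0,"roll":0},{"fingers":-1,"tx":0,"ty":-1.5,"tz":5.0,"roll":0},{"fingers":-1,"tx":0,"ty":-1.5,"tz":5.0,"roll":0},{"fingers":-1,"tx":0,"ty":-1.5,"tz":5.0,"roll":0},{"fingers":-1,"tx":0,"ty":-1.5,"tz":5.0,"roll":0}]'; python3 g.py
python3 - <<'E'
from m import *
from g import *
p,d=snap('scene','s6'); C=cloud('scene',d); t,dt=snap('top','t6')
a=cv2.imread('pics/s6.png')[165:270,190:410]; b=cv2.imread('pics/t6.png')[175:305,150:380]
f=cv2.INTER_CUBIC
cv2.imwrite('pics/f6.png',np.vstack([cv2.resize(a,(620,296),interpolation=f),cv2.resize(b,(530,300),interpolation=f)[:, :530] if 0 else cv2.copyMakeBorder(cv2.resize(b,(530,300),interpolation=f),0,0,0,90,cv2.BORDER_CONSTANT)]))
for n,im,dd in(('scene',p,d),('top',t,dt)):
    hsv=cv2.cvtColor(im,cv2.COLOR_RGB2HSV)
    D=cloud(n,dd); J=w2j(D[...,:2].reshape(-1,2)*1000).reshape(420,560,2)
    w=(hsv[...,1]>70)&(hsv[...,2]>120)&(J[...,0]>-60)&(J[...,0]<80)&(J[...,1]>-150)&(J[...,1]<195)
    w=cv2.morphologyEx(w.astype(np.uint8),cv2.MORPH_OPEN,np.ones((3,3)))
    for r,c in poly(n,w,.036,800): print(n,'row centre jig',w2j(r[0]).round(1),np.round(r[1],1),'deg rel',(r[2]-6.52).__round__(1))
    k=(D[...,2]>.055)&(D[...,2]<.1)&(J[...,0]>-40)&(J[...,0]<130)&(J[...,1]<-40)&(J[...,1]>-220)
    print(n,'handle',k.sum(),np.nanmedian(J[k],0),J[k].min(0),J[k].max(0))
E
```

```text
time: 26.45
tool_pos: [0.4624, -0.1954, 0.2177]
tool_rot: [0.927, 1.567, -0.524]
contact_force: [0.3, -0.3, -0.2]
opening: 0.0004
t26.45 jig [ -73.  -224.8] z217.7 ty ang 0.3 Fjig [ 0.3 -0.3] Fz-0.2 op0.4 q6 -0.67
jx per mm ty 0.0250 tz 0.0001
jy per mm ty 0.0001 tz -0.0250
time: 27.45
tool_pos: [0.426, -0.3985, 0.2156]
tool_rot: [-3.073, 1.57, 1.757]
contact_force: [-0.1, 0.6, -0.0]
opening: 0.0003
t27.45 jig [-132.3 -422.4] z215.6 ty ang 0.2 Fjig [-0.   0.6] Fz-0.0 op0.3 q6 -1.00
jx per mm ty 0.0250 tz 0.0001
jy per mm ty 0.0001 tz -0.0250
scene row centre jig [26.1 50.3] [ 91.1 262.1] deg rel -0.0
scene handle 75 [  8.47864822 -86.50296467] [ -5.66873738 -94.14319668] [ 13.42453845 -80.98624301]
top row centre jig [25.8 53. ] [ 88.9 262.8] deg rel -0.1
top handle 35 [  4.52224157 -86.13928892] [ -2.81571743 -93.1278125 ] [ 11.5258486 -78.8178448]
```

View pics/f6.png

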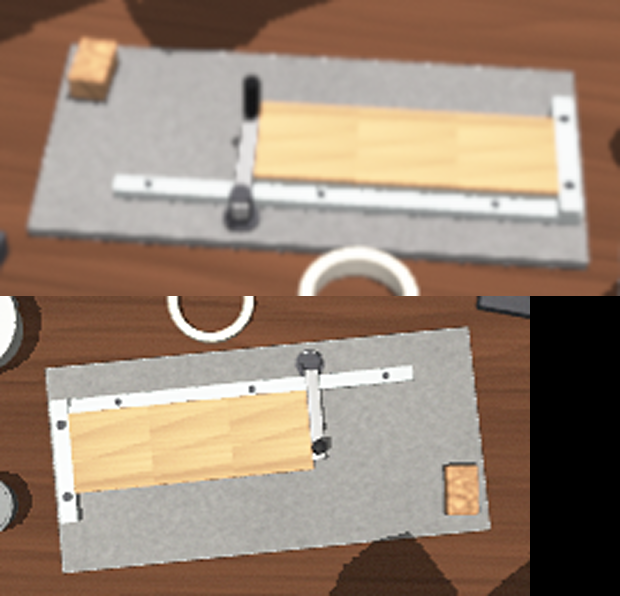

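The final views show one gap-free row with the lever square across it. The handle measures near jig (5,−86), as it should, the bystanders in view look unmoved, and the arm is clear. I'm handing in.

```bash
python3 -c "
from cell import *
print(hand_in())"
```

```text
the job is handed in; nothing more can be done
None
```

The job is done and handed in at about 27.5 s: the three tiles sit in one tight row and the keeper lever lies square across the open end.

- **Row:** I pushed each tile flat against the fence, slid the row along to the stop, and pressed each tile against the fence again. The highest push read after a move was about 18 N. In the last pictures the row measures 89 x 263 mm and is centred at jig (26, 53) with no visible gaps. The ideal is 88 x 264 mm at (26, 53). The row's angle agrees with the fence to about 0.1°.
- **Keeper:** I swung it in with shut fingers on the handle only and leaned until it stalled at about 14 N. Then I backed straight off and moved the arm clear. The handle stayed at about jig (4.5, −86), where square is (5, −87), which is consistent with the lever resting slightly past square against the end tile.
- **Disagreements:** The scene camera put the row's centre at y 50 rather than 53, and the row's width at 91 mm. I took the 91 mm to be the tiles' sides showing in that slanted view.
- **Other items:** The sander and tape look unmoved in the last pictures. The tub, cup and weight show only partly and the brush not at all, and I did not measure any of them again. The tool stayed well clear of them all.

One move was refused early on because its rows lacked the roll value. Nothing moved, and I resent it.

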